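# Close up the loaded stock box

## Task

Close up the loaded stock box: first throw the wood offcut that lies across it into the scrap carton, then lift the lid off its sloping rest and seat it squarely on the box, flush all round, and last swing the hinged clamp arm all the way down over the lid. Leave everything else on the bench where it is.

Things in the scene. Friction and masses are not known exactly. Their poses are not given: they have to be found in the camera images.
- box_rim (a point): Centre of the open mouth of the grey steel stock box, in the plane of its rim, 90 mm above the bench. The box is fixed to the bench, outside 140 (its x) x 200 (its y) x 90 tall, walls 4 thick, opening 132 x 192; steel and brass parts stand in it up to 50 above the bench. Axes: the box's, z up; the clamp is on its +y end.
- clamp_pivot (a point): Middle of the clamp's hinge pin, just outside the +y end of the box: 118 along the box's y from the mouth's centre, 9 above the rim. Fixed to the box, with the box's axes; the pin lies along x. Its two bracket cheeks reach 8 above the pin, 19 either side along x.
- clamp (a joint): Angle of the clamp arm: 0 = down, level over the box along the box's -y, its underside 5 above the rim (1 above the seated lid); pi/2 = upright; up to 2.15 = leaning outwards. It stays where it is left (about 2 N at the tip moves it). It starts open, at 1.65 to 2.0.
- clamp_tip (a point): Middle of the free end of the clamp arm: a plain flat steel bar 24 wide, 8 thick, its tip 70 from the pin. Axes turn with the arm: -y points from the pin to the tip, z is the arm's upper side (outer side while it stands open).
- lid_grip (a point): Centre of the handle bar of the loose lid (about 0.35 kg): a steel bar 16 wide (x) x 60 long (y) x 16 high on two short feet at its ends, bar centre 28 above the lid plate's top, 32 above its underside. Axes: the lid's, z out of its top; the lid fits either way round. At the start it lies on the sloping rest, so z leans 27 degrees back towards the robot.
- lid_under (a point): Centre of the underside of the lid's plate, which lies on the box rim when seated; same axes. Grey steel plate 146 (x) x 206 (y) x 4; under it a tapered skirt 14 deep enters the box mouth: 127 x 187 at the plate (2.5 play each side), 119 x 179 at its lower edge.
- rest: Fixed plywood lid rest, 250 wide (y): a board sloping 27 degrees, its top facing -x (towards the robot) and up, rising towards its +x, with a 24 high ledge across its lower edge that the lid leans on. Board centre 80, top edge about 121 above the bench. Origin on the bench under the board's centre.
- offcut_center (a point): Centre of the pine offcut, 160 (x) x 34 (y) x 28 high, about 90 g, lying loose across the rim of the box roughly along the box's x. Axes: the offcut's, z up.
- carton: Open scrap carton of brown cardboard, fixed, 220 x 220 x 110 tall, walls 4, a few wood chips on its floor, short flaps folded outwards at its x sides. Origin on the bench under its centre, z up.
- tin: Bystander: round white paint tin, 84 dia x 100 tall; origin under its centre.
- jar: Bystander: white jar, 70 dia x 90 tall; origin under its centre.
- wrench: Bystander: steel wrench 150 long, lying flat near the robot; origin under its middle.
- coupling: Bystander: short brass tube, 48 dia x 40 tall; origin under its centre.
- spool: Bystander: black spool, 52 dia x 40 tall; origin under its centre.
Not all that is in view belongs to the job. Of the things shaped like the part that bears offcut_center, the wooden one is meant.

How it is judged (in metres and radians):
On the way, in this order (a step that is already met when the one before it is completed fails the run):
1. the offcut lies in the scrap carton (x of offcut_center in the frame of carton between -0.1 and 0.1 m and y of offcut_center in the frame of carton between -0.1 and 0.1 m and z of offcut_center in the frame of carton below 0.095 m), for 0.2 s.
2. the lid is seated on the box (horizontal distance between lid_under and box_rim below 0.006 m and z of lid_under in the frame of box_rim between -0.004 and 0.003 m and angle between the z axis of lid_under and the z axis of box_rim, either way round below 0.04 rad and angle between the x axis of lid_under and the x axis of box_rim, either way round below 0.08 rad), for 0.2 s.
At the end, for the whole second after the job is handed in: The offcut is inside the carton (its centre within 100 mm of the carton's axis in x and y and below 95 mm); the lid is seated: centred within 6 mm, its plate's underside within 3 mm of the rim, level within 0.04 rad and square within 0.08 rad; the clamp arm is down (joint below 0.07 rad) (all of step 1 and all of step 2 and value of joint clamp below 0.07 rad); the robot touches nothing.
It fails at once if a bystander is moved more than 40 mm (distance of any of tin, jar, wrench, coupling, spool from where it was at the start of the episode above 0.04 m).
It also fails if it takes over 72 s, if anything falls off the work surface, if the arm or the gripper's body presses on something with over 40 N, if the wrist force passes 120 N, or if a joint passes its speed limit or range.

## Robot

A 7-joint arm with a two-finger parallel gripper is mounted at the origin on the work surface. World frame = base frame: x ahead of the robot, y to its left, z up, the work surface at z = 0. Lengths are in m, angles in degrees, forces in N, time in s.
With the tool pointing down it reaches from about 0.425 to 0.875 m from the base axis. Payload 4.7 kg.
Tool frame: the origin (TCP) lies at the very end of the fingers, on their centre line; the grasp point (between the pads) lies env.hold_point_z behind it (env.hold_point_z is the distance from the TCP to the grasp point, in m); z points along the fingers, y is the line along which they close (so a half turn about z gives the same grasp; the last joint's range is limited). The gripper opens to 87 mm and grips with 3 to 60 N. Pads are 19 mm wide; open, the fingers measure 117 mm over their backs; the gripper's body (75 mm by 190 mm) begins 51 mm behind the grasp point.
Start: joints at [-71.729, 18.392, -4.016, 83.108, 1.295, 78.541, -3.26], TCP at [0.195, 0.62, 0.223] pointing down, gripper open.
Joint ranges: [-163.93, 163.93], [-17.29, 119.83], [-79.2, 71.16], [3.27, 140.29], [-89.18, 269.18], [5.43, 117.66], [-154.24, 154.24]. Speed limits (degrees/s): [147.25, 147.25, 180, 180, 180, 180, 180].

## Interface

Orientations are given as [roll, pitch, yaw] about the fixed x, y, z axes, in that order (R = Rz(yaw) Ry(pitch) Rx(roll)).
In Python, from cell import env gives the robot as it stands.
- The arm moves only by the shell command python3 -m jog 'ROWS' [FORCE]. ROWS is JSON, a list of rows, each an object with "dp": the shift along the tool's x, y, z in cm, a list of three; "twist": the turn about the tool's z in degrees; "fingers": the opening, from 0 (shut) to 1 (fully open). A call has 1 to 8 rows; each row is the pose to reach, as a shift and turn from the pose commanded when the call began, along the tool's axes at that moment; what a row does not reach only later rows make up. A row lasts 1/8 s, in which the tool goes at most 62.5 mm and 10.7 degrees, less where a joint would pass 70% of its speed; a pose out of reach is approached as far as the arm can. A call with a gripper value outside its range is refused whole. The fingers move at their own pace and stop on an object; FORCE is the grip in N (left out, the last holds). Time passes only in rows, so rows that repeat a pose let the fingers close. It gives the time, the measured TCP pose, the force, the opening and the grip force at its end, in the units of the state.
- env.get_obs(): the state, without advancing time (a new reading comes with each control period).
- env.read_camera(name): name is "side" or "top" or "wrist"; returns a dict with "pixels" (420x560x3 uint8, blue, green, red), "depth" (420x560 float32, m along the optical axis (not along the pixel's ray), 0 where there is no reading), "fx", "fy", "cx", "cy" (pixels), "rvec" (rotation vector, rad) and "tvec" (3), from world to camera coordinates, as OpenCV has them. Camera axes: x right, y down, z forward; pixel columns grow to the right and rows downward; lengths in m; the calibration is good to about 2 mm. A picture is of the moment at which its call begins.
- env.sign_off(): hands the job in; it is judged then, once.
The state is a dict: "time_s": time; "qpos": joint angles; "joint_velocities": joint speeds; "effort": joint torques, N m; "tool_pos": TCP position; "tool_rot": TCP orientation; "force": force on the tool from outside, world axes, zero at the start; "wrist_torque": the same for the moment, N m; "grip_width": finger opening in m; "grasp_force": force on a finger pad.
Only numpy, scipy, OpenCV 4.12 (cv2) and the standard library are available. Lean on these libraries where they do the work, as an engineer would, in place of code of your own. Each camera call takes 0.05 s, during which the arm holds its last target. There are 200 camera calls.

## Working session

There is one attempt and no reset: what is moved stays moved. The work goes in short steps, Python scripts to look and compute and a shell command to move; the robot and the scene stay as the last step left them, time stands still between calls to the robot, and variables do not carry over. Pictures are saved under pics/ and viewed, at most 10 in all, crops included, and the job is handed in when it is done.

```bash
ls; mkdir -p pics; cat > h.py <<'E'
import numpy as np, cv2
from cell import env
from scipy.spatial.transform import Rotation as R
def cam(n):
    c=env.read_camera(n); c['R']=cv2.Rodrigues(np.array(c['rvec'],float))[0]; c['t']=np.array(c['tvec'],float).ravel(); return c
def pts(c):  # world point per pixel from depth
    d=c['depth']; v,u=np.indices(d.shape)
    P=np.stack([(u-c['cx'])/c['fx']*d,(v-c['cy'])/c['fy']*d,d],-1)
    W=(P-c['t'])@c['R']; W[d==0]=np.nan; return W
def ray(c,u,v,z):
    d=c['R'].T@np.array([(u-c['cx'])/c['fx'],(v-c['cy'])/c['fy'],1]); o=-c['R'].T@c['t']
    return o+d*(z-o[2])/d[2]
def st():
    o=env.get_obs(); print({k:np.round(o[k],3).tolist() for k in('time_s','tool_pos','tool_rot','force','grip_width','grasp_force','qpos')})
E
python3 - <<'E'
from h import *
st(); print(env.hold_point_z)
a=cam('top');b=cam('side')
for n,c in(('top',a),('side',b)):
    cv2.imwrite(f'pics/{n}0.png',c['pixels']); np.save(f'{n}0.npy',pts(c)); print(n,-c['R'].T@c['t'],c['fx'])
E
```

```text
pics
{'time_s': 0.0, 'tool_pos': [0.195, 0.619, 0.221], 'tool_rot': [-179.891, 0.005, 162.539], 'force': [-0.221, 0.527, -0.493], 'grip_width': 0.087, 'grasp_force': 0.0, 'qpos': [-71.727, 18.439, -4.017, 83.176, 1.295, 78.539, -3.259]}
0.0187
top [0.32510222 0.07257533 1.07355199] 426.42413117050074
side [ 0.07447686 -0.49891459  0.98469441] 471.98400143454745
```

View pics/top0.png

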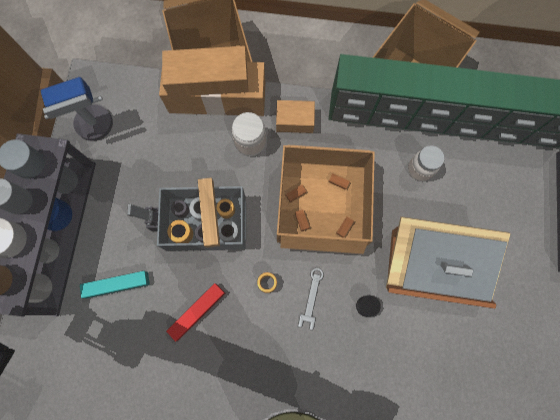

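View pics/side0.png

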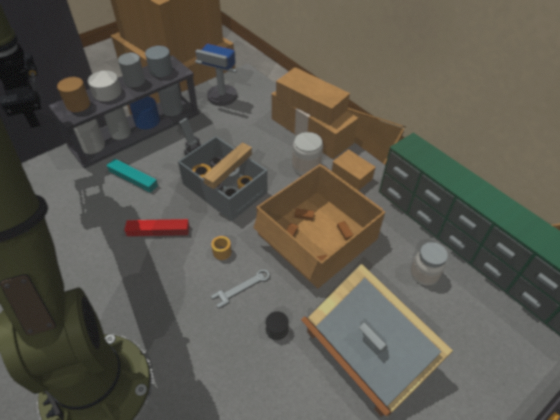

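Top view: box around (201,218) with clamp standing out at its left (140,212), offcut (208,211), carton (326,198), lid on the rest (455,262) with its handle (458,270); tin (249,133), jar (429,163), wrench (312,298), coupling (267,282), spool (368,306). The side view agrees.

```bash
python3 - <<'E'
from h import *
W=np.load('top0.npy'); S=np.load('side0.npy')
def rect(W,m,lab):
    P=W[m]; r=cv2.minAreaRect((P[:,:2]*1000).astype(np.float32)); print(lab,len(P),'c',np.round(r[0],1),'size',np.round(r[1],1),'ang',round(r[2],1),'z',np.round(np.nanpercentile(P[:,2],[5,50,95]),3))
def roi(u0,u1,v0,v1):
    m=np.zeros(W.shape[:2],bool); m[v0:v1,u0:u1]=1; return m
z=W[...,2]
img=cv2.imread('pics/top0.png'); hsv=cv2.cvtColor(img,cv2.COLOR_BGR2HSV)
off=roi(190,222,172,252)&(z>.110)&(z<.13); rect(W,off,'offcut')
rect(W,roi(156,246,180,254)&(z>.084)&(z<.096)&(hsv[...,1]<70),'rim')
rect(W,roi(270,382,138,258)&(z>.1)&(z<.12),'carton')
rect(W,roi(120,158,198,232)&(z>.1),'clamp'); 
rect(W,roi(120,158,198,232)&(z>.14),'clamp hi')
for u,v in[(455,240),(430,262),(480,280),(458,270),(249,133),(429,155),(368,306)]: print(u,v,np.round(W[v,u],3))
# lid plane
m=roi(402,505,228,294)&(hsv[...,1]<75)&(z>.03)
P=W[m]
c=np.median(P,0)
for i in range(6):
    u_,s,vt=np.linalg.svd(P-P.mean(0),full_matrices=False); n=vt[2]*np.sign(vt[2][2]); d=(P-P.mean(0))@n; P=P[np.abs(d)<max(.003,np.std(d)*1.5)]
c=P.mean(0); print('lid n',n.round(3),np.degrees(np.arccos(n[2])).round(1),'c',c.round(3),len(P))
ex=np.cross(n,[0,0,1]); 
y=np.cross(n,[1,0,0]); y/=np.linalg.norm(y); x=np.cross(y,n)
Q=np.stack([(P-c)@x,(P-c)@y],1)*1000; r=cv2.minAreaRect(Q.astype(np.float32)); print('lid rect in plane',r, 'centre',(c+x*r[0][0]/1000+y*r[0][1]/1000).round(4),'x',x.round(3),'y',y.round(3))
for nm,Z in(('top',W),('side',S)):
    D=(Z-c); h=D@n; k=(h>.026)&(h<.045)&(np.abs(D@x)<.06)&(np.abs(D@y)<.08)
    B=Z[k]; q=np.stack([(B-c)@x,(B-c)@y],1)*1000; r=cv2.minAreaRect(q.astype(np.float32)); print(nm,'bar',len(B),r,'h',np.median(h[k]),'mean',B.mean(0).round(4))
    print('bar rect world',(c+x*r[0][0]/1000+y*r[0][1]/1000+n*.036).round(4))
E
```

```text
offcut 1007 c [534.1 268.7] size [160.   34.5] ang 15.1 z [0.115 0.118 0.121]
rim 569 c [532.6 291.4] size [152.1 200.7] ang 8.8 z [0.085 0.089 0.093]
carton 1131 c [6.159e+02 6.000e-01] size [229.6 220.5] ang 3.4 z [0.101 0.109 0.112]
clamp 324 c [508.2 416.2] size [41.9 36.9] ang 6.7 z [0.104 0.13  0.165]
clamp hi 128 c [506.5 425.3] size [25.3 19. ] ang 8.3 z [0.142 0.156 0.166]
455 240 [ 0.538 -0.299  0.122]
430 262 [ 0.486 -0.255  0.092]
480 280 [ 0.461 -0.375  0.082]
458 270 [ 0.47  -0.306  0.128]
249 133 [0.744 0.204 0.099]
429 155 [ 0.748 -0.24   0.09 ]
368 306 [ 0.371 -0.133  0.039]
lid n [-0.454  0.007  0.891] 27.0 c [ 0.49  -0.305  0.097] 4756
lid rect in plane ((-5.294281005859375, -3.5249404907226562), (207.65684509277344, 149.48245239257812), 88.99459075927734) centre [ 0.4851 -0.3082  0.0945] x [0.891 0.003 0.454] y [ 0.     1.    -0.008]
top bar 221 ((-3.7511651515960693, -2.713132858276367), (60.677040100097656, 17.28515625), 87.94860076904297) h 0.035199515921786204 mean [ 0.4714 -0.306   0.1267]
bar rect world [ 0.4701 -0.3071  0.1272]
side bar 275 ((-4.399759292602539, -5.2055206298828125), (15.47623348236084, 59.754173278808594), 0.08362732827663422) h 0.03597091881721763 mean [ 0.4697 -0.3105  0.1269]
bar rect world [ 0.4696 -0.3096  0.127 ]
```

```bash
cat >> h.py <<'E'
def rel(x,y,z,yaw=None,base=None):
    "rows' dp (cm) and twist (deg) from now to a world TCP pose"
    o=env.get_obs(); p=np.array(o['tool_pos']); r=R.from_euler('xyz',o['tool_rot'],degrees=True)
    dp=r.inv().apply(np.array([x,y,z])-p)*100; tw=None if yaw is None else ((o['tool_rot'][2]-yaw+90)%180-90)
    print('dp',dp.round(2),'twist',tw,'from',p.round(4),np.round(o['tool_rot'],1),'z up',r.as_matrix()[:,2].round(3))
E
python3 - <<'E'
from h import *
for nm in('top','side'):
    W=np.load(nm+'0.npy'); z=W[...,2]; best=None
    m=(z>.08)&(z<.096)&(np.hypot(W[...,0]-.533,W[...,1]-.291)<.135)
    img=cv2.imread(f'pics/{nm}0.png'); hsv=cv2.cvtColor(img,cv2.COLOR_BGR2HSV); m&=hsv[...,1]<90
    P=W[m][:,:2]-[.533,.291]
    for a in np.radians(np.arange(2,16,.5)):
        Q=P@np.array([[np.cos(a),-np.sin(a)],[np.sin(a),np.cos(a)]])*1000
        # rim sharpness: histogram peakiness
        hx=np.histogram(Q[:,0],np.arange(-130,131,2))[0]; hy=np.histogram(Q[:,1],np.arange(-130,131,2))[0]
        s=(hx**2).sum()+(hy**2).sum()
        if best is None or s>best[0]: best=(s,a,Q,hx,hy)
    s,a,Q,hx,hy=best; print(nm,len(P),'yaw',np.degrees(a))
    e=np.arange(-129,130,2)
    print('x',[(int(e[i]),int(hx[i])) for i in np.where(hx>12)[0]]); print('y',[(int(e[i]),int(hy[i])) for i in np.where(hy>12)[0]])
rel(.534,.269,.20,195.1)
E
```

```text
top 707 yaw 8.5
x [(-77, 16), (-75, 80), (-73, 65), (-25, 13), (59, 21), (61, 102), (63, 56), (65, 17)]
y [(-99, 53), (-97, 58), (95, 38), (97, 77), (99, 46), (111, 17)]
side 683 yaw 8.5
x [(-77, 55), (-75, 66), (-73, 23), (9, 13), (59, 52), (61, 41), (63, 34)]
y [(-103, 29), (-101, 74), (-99, 35), (-97, 18), (-33, 13), (93, 38), (95, 55), (97, 40)]
dp [-42.86 -23.26   2.2 ] twist -32.56507306935589 from [0.195  0.6195 0.2216] [-179.9    0.   162.5] z up [-0.    -0.002 -1.   ]
```

```bash
python3 -m jog --help 2>&1 | head -5
```

```text
invalid input: not JSON, or not a number
```

```bash
python3 -m jog '[{"dp":[-6,-3.3,0],"twist":-5,"fingers":0.62},{"dp":[-11.5,-6.3,0],"twist":-12,"fingers":0.62},{"dp":[-17,-9.3,0],"twist":-20,"fingers":0.62},{"dp":[-22.5,-12.3,0],"twist":-28,"fingers":0.62},{"dp":[-28,-15.3,0],"twist":-32.6,"fingers":0.62},{"dp":[-33.5,-18.2,0],"twist":-32.6,"fingers":0.62},{"dp":[-39,-21.2,0],"twist":-32.6,"fingers":0.62},{"dp":[-42.9,-23.3,0],"twist":-32.6,"fingers":0.62}]' 20; python3 - <<'E'
from h import *
st(); c=cam('wrist'); cv2.imwrite('pics/w1.png',c['pixels']); W=pts(c)
img=c['pixels']; z=W[...,2]
m=(z>.111)&(z<.128)&(np.hypot(W[...,0]-.53,W[...,1]-.28)<.12)
P=W[m]; print(len(P), cv2.minAreaRect((P[:,:2]*1000).astype(np.float32)) if len(P) else '')
rel(.534,.269,.0855,195.1)
E
```

```text
time_s: 1.1
tool_pos: [0.5359, 0.2663, 0.2223]
tool_rot: [-180.0, -0.0, -165.0]
force: [-0.1, 1.0, 0.7]
grip_width: 0.0539
grasp_force: 0.0
{'time_s': 1.1, 'tool_pos': [0.536, 0.266, 0.222], 'tool_rot': [-179.963, -0.008, -164.973], 'force': [-0.116, 0.988, 0.685], 'grip_width': 0.054, 'grasp_force': 0.0, 'qpos': [-37.911, 12.028, 10.399, 91.292, -2.178, 76.897, 77.786]}
6296 ((534.81494140625, 267.5514831542969), (159.4180908203125, 34.14493942260742), 15.008566856384277)
dp [ 0.47  1.27 13.66] twist -0.5977190974938367 from [0.5412 0.2586 0.2222] [-1.796e+02  1.000e-01 -1.655e+02] z up [ 0.004 -0.005 -1.   ]
```

```bash
python3 -m jog '[{"dp":[0,0,0]},{"dp":[0,0,0]}]'; python3 - <<'E'
from h import *
rel(.5348,.2676,.0855,195.0)
E
```

```text
dp [ 0.42  1.11 13.66] twist -0.49771909749381393 from [0.5412 0.2586 0.2222] [-1.796e+02  1.000e-01 -1.655e+02] z up [ 0.004 -0.005 -1.   ]validation failed for argument at $[0]...
```

```bash
python3 -m jog '[{"dp":[0,0,0],"twist":0,"fingers":0.62},{"dp":[0,0,0],"twist":0,"fingers":0.62}]'; python3 - <<'E'
from h import *
rel(.5348,.2676,.0855,195.0)
E
```

```text
time_s: 1.4
tool_pos: [0.5333, 0.2704, 0.2221]
tool_rot: [180.0, -0.1, -164.8]
force: [0.2, 0.7, 0.5]
grip_width: 0.0539
grasp_force: 0.0
dp [-0.08 -0.32 13.66] twist 0.2448255324947013 from [0.5333 0.2704 0.2221] [ 1.800e+02 -1.000e-01 -1.648e+02] z up [-0.001  0.    -1.   ]
```

```bash
python3 -m jog '[{"dp":[-0.1,-0.3,4],"twist":0,"fingers":0.62},{"dp":[-0.1,-0.3,8],"twist":0,"fingers":0.62},{"dp":[-0.1,-0.3,11],"twist":0,"fingers":0.62},{"dp":[-0.1,-0.3,13.6],"twist":0,"fingers":0.62},{"dp":[-0.1,-0.3,13.6],"twist":0,"fingers":0.62},{"dp":[-0.1,-0.3,13.6],"twist":0,"fingers":0.2},{"dp":[-0.1,-0.3,13.6],"twist":0,"fingers":0.2},{"dp":[-0.1,-0.3,13.6],"twist":0,"fingers":0.2}]' 20
```

```text
time_s: 2.4
tool_pos: [0.5368, 0.2672, 0.088]
tool_rot: [179.9, 0.1, -164.9]
force: [-0.7, 0.4, 2.7]
grip_width: 0.0338
grasp_force: 20.0
```

```bash
python3 -m jog '[{"dp":[0,0,-4],"twist":0,"fingers":0.2},{"dp":[0,0,-9],"twist":0,"fingers":0.2},{"dp":[-0.2,-5,-12],"twist":0,"fingers":0.2},{"dp":[-0.3,-11,-12],"twist":3,"fingers":0.2},{"dp":[-0.5,-17,-12],"twist":6,"fingers":0.2},{"dp":[-0.6,-23,-12],"twist":9,"fingers":0.2},{"dp":[-0.7,-27,-12],"twist":11.6,"fingers":0.2},{"dp":[-0.7,-27.8,-12],"twist":11.6,"fingers":0.2}]'; python3 -m jog '[{"dp":[0,0,4],"twist":0,"fingers":0.2},{"dp":[0,0,9],"twist":0,"fingers":0.2},{"dp":[0,0,13],"twist":0,"fingers":0.2},{"dp":[0,0,14.5],"twist":0,"fingers":0.2},{"dp":[0,0,14.5],"twist":0,"fingers":0.6},{"dp":[0,0,14.5],"twist":0,"fingers":0.6},{"dp":[0,0,8],"twist":0,"fingers":0.8},{"dp":[0,0,2],"twist":0,"fingers":0.9}]'; python3 - <<'E'
from h import *
st(); c=cam('top'); cv2.imwrite('pics/t2.png',c['pixels'])
rel(.4735,-.308,.20,178)
E
```

```text
time_s: 3.4
tool_pos: [0.6159, -0.0049, 0.207]
tool_rot: [-179.9, 0.0, -176.8]
force: [-0.1, 0.9, -1.3]
grip_width: 0.0339
grasp_force: 20.0
time_s: 4.4
tool_pos: [0.616, -0.0002, 0.1899]
tool_rot: [180.0, 0.1, -176.5]
force: [0.1, 0.0, 0.1]
grip_width: 0.0641
grasp_force: 0.0
{'time_s': 4.4, 'tool_pos': [0.616, -0.0, 0.19], 'tool_rot': [179.994, 0.125, -176.467], 'force': [0.131, 0.041, 0.122], 'grip_width': 0.064, 'grasp_force': 0.0, 'qpos': [-20.316, 15.515, 21.508, 91.751, -5.88, 73.724, 95.651]}
dp [ 16.59 -29.8   -0.28] twist 5.509587609463381 from [ 6.209e-01 -4.000e-04  2.004e-01] [ 179.9    1.  -176.5] z up [ 0.017  0.002 -1.   ]
```

```bash
python3 -m jog '[{"dp":[2.4,-4.4,-1],"twist":1,"fingers":1},{"dp":[5.3,-9.6,-1],"twist":3,"fingers":1},{"dp":[8.2,-14.8,-1],"twist":4.5,"fingers":1},{"dp":[11,-20,-1],"twist":4.5,"fingers":1},{"dp":[13.8,-25,-1],"twist":4.5,"fingers":1},{"dp":[16.1,-29.6,-1],"twist":4.5,"fingers":1},{"dp":[16.1,-29.8,-1],"twist":4.5,"fingers":1},{"dp":[16.1,-29.8,-1],"twist":4.5,"fingers":1}]'; python3 - <<'E'
from h import *
st(); c=cam('wrist'); cv2.imwrite('pics/w2.png',c['pixels']); W=pts(c)
n=np.array([-.454,.007,.891]); n/=np.linalg.norm(n)
y=np.cross(n,[1,0,0]); y/=np.linalg.norm(y); x=np.cross(y,n); c0=np.array([.4701,-.308,.127])
D=W-c0; h=D@n; k=(np.abs(h)<.008)&(np.abs(D@x)<.04)&(np.abs(D@y)<.06)
B=W[k]; q=np.stack([D[k]@x,D[k]@y],1)*1000; r=cv2.minAreaRect(q.astype(np.float32)); print(len(B),r,np.median(h[k]))
b=c0+x*r[0][0]/1000+y*r[0][1]/1000+n*np.median(h[k]); print('bar top',b.round(4),'bar centre',(b-.008*n).round(4))
b=b-.008*n
rel(b[0],b[1],b[2]-.0187,179)
W=pts(cam('top')); # offcut in the carton
hsv=cv2.cvtColor(cv2.imread('pics/t2.png'),cv2.COLOR_BGR2HSV)
D=W-[.616,.0006,0]; m=(np.abs(D[...,0])<.1)&(np.abs(D[...,1])<.1)&(D[...,2]>.022)&(D[...,2]<.09); P=W[m]; print(len(P),cv2.minAreaRect((P[:,:2]*1000).astype(np.float32)),np.percentile(P[:,2],[5,50,95]).round(3))
E
```

```text
time_s: 5.45
tool_pos: [0.4741, -0.3073, 0.1978]
tool_rot: [180.0, 0.2, 179.0]
force: [0.5, -1.1, -0.3]
grip_width: 0.0867
grasp_force: 0.0
{'time_s': 5.45, 'tool_pos': [0.474, -0.307, 0.198], 'tool_rot': [179.989, 0.158, 179.028], 'force': [0.461, -1.076, -0.285], 'grip_width': 0.087, 'grasp_force': 0.0, 'qpos': [-0.462, 9.435, 34.401, 98.736, -5.644, 73.405, 124.209]}
1852 ((0.5516600608825684, -1.5913639068603516), (59.99856948852539, 15.904061317443848), 88.7051773071289) 0.0009846931086010511
bar top [ 0.4701 -0.3096  0.1281] bar centre [ 0.4738 -0.3096  0.121 ]
dp [ 0.09 -0.34  9.51] twist 0.14297426745974917 from [ 0.4745 -0.3063  0.1974] [1.800e+02 1.000e-01 1.791e+02] z up [ 0.002  0.    -1.   ]
997 ((619.688720703125, -29.845993041992188), (170.27490234375, 165.1051788330078), 8.281845092773438) [0.025 0.036 0.043]
```

View pics/w2.png

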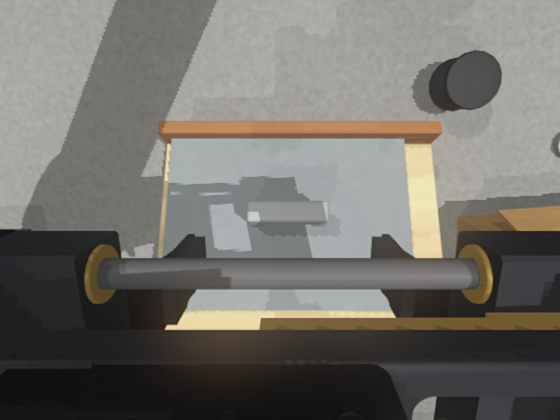

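The wrist view shows the handle bar at (288,212), the open fingers at (190,255) and (385,255) straddling it along y. The offcut lies in the carton at about 40 mm height.

```bash
python3 -m jog '[{"dp":[0.1,-0.3,4],"twist":0,"fingers":1},{"dp":[0.1,-0.3,7],"twist":0,"fingers":1},{"dp":[0.1,-0.3,9.3],"twist":0,"fingers":1},{"dp":[0.1,-0.3,9.3],"twist":0,"fingers":1},{"dp":[0.1,-0.3,9.3],"twist":0,"fingers":0.5},{"dp":[0.1,-0.3,9.3],"twist":0,"fingers":0.5},{"dp":[0.1,-0.3,9.3],"twist":0,"fingers":0.5},{"dp":[0.1,-0.3,9.3],"twist":0,"fingers":0.5}]' 12;  python3 -m jog '[{"dp":[0,0,-0.5],"twist":0,"fingers":0.5},{"dp":[0,0,-1],"twist":0,"fingers":0.5},{"dp":[0,0,-2],"twist":0,"fingers":0.5},{"dp":[0,0,-3],"twist":0,"fingers":0.5},{"dp":[0,0,-3],"twist":0,"fingers":0.5}]'
```

```text
time_s: 6.55
tool_pos: [0.4723, -0.3099, 0.1041]
tool_rot: [179.9, 0.0, 179.1]
force: [-1.8, 2.1, 3.4]
grip_width: 0.0599
grasp_force: 12.0
time_s: 7.18
tool_pos: [0.4729, -0.311, 0.1348]
tool_rot: [-179.9, 0.1, 179.0]
force: [0.6, -0.1, -3.3]
grip_width: 0.0599
grasp_force: 12.0
```

```bash
cat >> h.py <<'E'
def lidplane(c,ctr,r=.12,lo=.03,hi=.5):
    W=pts(c); hsv=cv2.cvtColor(c['pixels'],cv2.COLOR_BGR2HSV)
    m=(np.hypot(W[...,0]-ctr[0],W[...,1]-ctr[1])<r)&(W[...,2]>lo)&(W[...,2]<hi)&(hsv[...,1]<75)
    P=W[m]; rng=np.random.default_rng(0); best=None
    for i in range(400):
        a=P[rng.choice(len(P),3,False)]; n=np.cross(a[1]-a[0],a[2]-a[0]); l=np.linalg.norm(n)
        if l<1e-6: continue
        n/=l; k=np.abs((P-a[0])@n)<.003
        if best is None or k.sum()>best.sum(): best=k
    Q=P[best]; c0=Q.mean(0); n=np.linalg.svd(Q-c0,full_matrices=False)[2][2]; n*=np.sign(n[2])
    print('plane',len(Q),'n',n.round(3),'tilt',np.degrees(np.arccos(n[2])).round(1),'c',c0.round(4)); return n,c0,Q
E
python3 - <<'E'
from h import *
for k in('side','top'):
    c=cam(k); cv2.imwrite(f'pics/lift_{k}.png',c['pixels']); lidplane(c,(.47,-.31),lo=.06,hi=.2)
st()
E
```

```text
plane 3877 n [-0.456  0.012  0.89 ] tilt 27.1 c [ 0.4579 -0.3268  0.1113]
plane 2838 n [-0.453  0.009  0.892] tilt 26.9 c [ 0.4791 -0.2872  0.1211]
{'time_s': 7.275, 'tool_pos': [0.472, -0.31, 0.134], 'tool_rot': [179.996, 0.021, 179.038], 'force': [-1.309, 0.117, -2.803], 'grip_width': 0.06, 'grasp_force': 11.998, 'qpos': [0.569, 12.822, 34.219, 103.038, -7.839, 66.486, 126.299]}
```

View pics/lift_side.png

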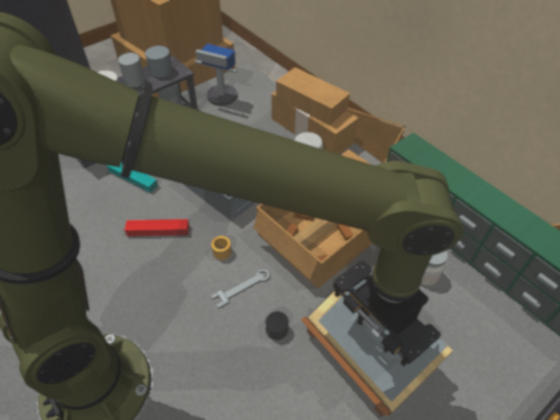

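The side view shows the lid held above the rest (385,345), still tilted 27°: pad friction holds it. I'll raise it and ease the grip so that it swings level.

```bash
python3 -m jog '[{"dp":[0,0,-2],"twist":0,"fingers":0.5},{"dp":[0,0,-4],"twist":0,"fingers":0.5},{"dp":[0,0,-4],"twist":0,"fingers":0.5}]'|head -2; python3 -m jog '[{"dp":[0,0,0],"twist":0,"fingers":0.5},{"dp":[0,0,0],"twist":0,"fingers":0.5}]' 9|tail -3; python3 - <<'E'
from h import *
lidplane(cam('side'),(.47,-.31),lo=.06,hi=.25)
E
python3 -m jog '[{"dp":[0,0,0],"twist":0,"fingers":0.5},{"dp":[0,0,0],"twist":0,"fingers":0.5}]' 7|tail -3; python3 - <<'E'
from h import *
lidplane(cam('side'),(.47,-.31),lo=.06,hi=.25);
E
```

```text
time_s: 7.65
tool_pos: [0.4729, -0.311, 0.1746]
force: [0.3, -0.4, -3.2]
grip_width: 0.0602
grasp_force: 9.0
plane 4325 n [-0.452  0.008  0.892] tilt 26.9 c [ 0.4571 -0.3258  0.1492]
force: [-1.1, -0.1, -2.9]
grip_width: 0.0598
grasp_force: 7.0
plane 4281 n [-0.453  0.01   0.891] tilt 26.9 c [ 0.4575 -0.327   0.1503]
```

```bash
for i in 1; do python3 -m jog '[{"dp":[0,0,0],"twist":0,"fingers":0.5}]' 5.5|tail -3; python3 - <<'E'
from h import *
lidplane(cam('side'),(.47,-.31),lo=.06,hi=.25)
E
python3 -m jog '[{"dp":[0,0,0],"twist":0,"fingers":0.5}]' 4.5|tail -3; python3 - <<'E'
from h import *
lidplane(cam('side'),(.47,-.31),lo=.06,hi=.25);
E
done
```

```text
force: [-0.3, 0.3, -2.9]
grip_width: 0.0598
grasp_force: 5.5
plane 4286 n [-0.451  0.01   0.892] tilt 26.8 c [ 0.4576 -0.3264  0.1503]
force: [-0.3, 0.1, -2.8]
grip_width: 0.0602
grasp_force: 4.5
plane 4296 n [-0.453  0.011  0.891] tilt 27.0 c [ 0.458  -0.3266  0.1505]
```

```bash
python3 -m jog '[{"dp":[0,0,0],"twist":0,"fingers":0.5}]' 3.7|tail -3; python3 - <<'E'
from h import *
lidplane(cam('side'),(.47,-.31),lo=.06,hi=.25)
E
python3 -m jog '[{"dp":[0,0,0],"twist":0,"fingers":0.5}]' 3|tail -3; python3 - <<'E'
from h import *
lidplane(cam('side'),(.47,-.31),lo=.06,hi=.25);
E
```

```text
force: [-0.2, -0.6, -3.1]
grip_width: 0.0601
grasp_force: 3.7
plane 4389 n [-0.429  0.009  0.903] tilt 25.4 c [ 0.457  -0.3259  0.1508]
force: [0.6, 0.3, -2.8]
grip_width: 0.0601
grasp_force: 3.0
plane 4432 n [-0.39   0.008  0.921] tilt 23.0 c [ 0.4561 -0.326   0.1514]
```

Now it swings slowly at 3 N; hold on and let it go on.

```bash
python3 -m jog '[{"dp":[0,0,0],"twist":0,"fingers":0.5},{"dp":[0,0,0],"twist":0,"fingers":0.5},{"dp":[0,0,0],"twist":0,"fingers":0.5},{"dp":[0,0,0],"twist":0,"fingers":0.5}]' 3|tail -3; python3 - <<'E'
from h import *
n,c,Q=lidplane(cam('side'),(.47,-.31),lo=.06,hi=.25)
o=np.array(env.get_obs()['tool_pos'])+[0,0,.0187]; print('hold point over plate',(o-c)@n)
E
```

```text
force: [-0.4, 0.4, -3.4]
grip_width: 0.0598
grasp_force: 3.0
plane 4503 n [-0.319  0.007  0.948] tilt 18.6 c [ 0.4536 -0.3255  0.1523]
hold point over plate 0.032060685825292666
```

```bash
python3 -m jog '[{"dp":[0,0,0],"twist":0,"fingers":0.5},{"dp":[0,0,0],"twist":0,"fingers":0.5},{"dp":[0,0,0],"twist":0,"fingers":0.5},{"dp":[0,0,0],"twist":0,"fingers":0.5},{"dp":[0,0,0],"twist":0,"fingers":0.5},{"dp":[0,0,0],"twist":0,"fingers":0.5},{"dp":[0,0,0],"twist":0,"fingers":0.5},{"dp":[0,0,0],"twist":0,"fingers":0.5}]' 3|tail -3; python3 - <<'E'
from h import *
n,c,Q=lidplane(cam('side'),(.47,-.31),lo=.06,hi=.25)
o=np.array(env.get_obs()['tool_pos'])+[0,0,.0187]; print('hold point over plate',(o-c)@n)
E
```

```text
force: [0.7, 0.4, -3.8]
grip_width: 0.0599
grasp_force: 3.0
plane 4528 n [-0.321  0.006  0.947] tilt 18.7 c [ 0.4535 -0.3251  0.1524]
hold point over plate 0.03186895538651611
```

```bash
python3 -m jog '[{"dp":[0,0,-3],"twist":0,"fingers":0.5},{"dp":[0,0,-1],"twist":0,"fingers":0.5},{"dp":[0,0,-4],"twist":0,"fingers":0.5},{"dp":[0,0,-2],"twist":0,"fingers":0.5},{"dp":[0,0,-5],"twist":0,"fingers":0.5},{"dp":[0,0,-3],"twist":0,"fingers":0.5},{"dp":[0,0,-5],"twist":0,"fingers":0.5},{"dp":[0,0,-5],"twist":0,"fingers":0.5}]' 3|tail -3; python3 - <<'E'
from h import *
n,c,Q=lidplane(cam('side'),(.47,-.31),lo=.06,hi=.3)
o=np.array(env.get_obs()['tool_pos'])+[0,0,.0187]; print('hold point over plate',(o-c)@n)
E
```

```text
force: [-0.2, 0.3, -0.1]
grip_width: 0.044
grasp_force: 0.0
plane 6670 n [-0.264  0.005  0.964] tilt 15.3 c [ 0.46   -0.3085  0.0953]
hold point over plate 0.1392352662405943
```

It slipped out. Looking at where the lid lies now.

```bash
python3 -m jog '[{"dp":[0,0,0],"twist":0,"fingers":1},{"dp":[0,0,0],"twist":0,"fingers":1},{"dp":[0,0,0],"twist":0,"fingers":1}]' 12|tail -3; cat >> h.py <<'E'
def bar(c,n,c0):
    W=pts(c); y=np.cross(n,[1,0,0]); y/=np.linalg.norm(y); x=np.cross(y,n); D=W-c0; h=D@n
    k=(h>.026)&(h<.045)&(np.abs(D@x)<.07)&(np.abs(D@y)<.09); q=np.stack([D[k]@x,D[k]@y],1)*1000; r=cv2.minAreaRect(q.astype(np.float32))
    b=c0+x*r[0][0]/1000+y*r[0][1]/1000+n*.028; print('bar',k.sum(),np.round(r[1],1),round(r[2],1),'h',np.median(h[k]).round(4),'centre',b.round(4)); return b
def lrect(n,c0,Q):
    y=np.cross(n,[1,0,0]); y/=np.linalg.norm(y); x=np.cross(y,n); r=cv2.minAreaRect((np.stack([(Q-c0)@x,(Q-c0)@y],1)*1000).astype(np.float32)); print('rect',r[1],r[2],(c0+x*r[0][0]/1000+y*r[0][1]/1000).round(4))
E
python3 - <<'E'
from h import *
for k in('side','wrist'):
    c=cam(k); n,c0,Q=lidplane(c,(.47,-.31),lo=.03,hi=.2); lrect(n,c0,Q); bar(c,n,c0)
    cv2.imwrite(f'pics/drop_{k}.png',c['pixels'])
st()
E
```

```text
force: [1.0, 0.4, 0.0]
grip_width: 0.0659
grasp_force: 0.0
plane 6655 n [-0.262  0.006  0.965] tilt 15.2 c [ 0.4596 -0.3092  0.0952]
rect (206.24688720703125, 146.09132385253906) 88.96239471435547 [ 0.4619 -0.3009  0.0958]
bar 283 [59.7 16.6] 88.4 h 0.0357 centre [ 0.4542 -0.3011  0.1227]
plane 31168 n [-0.265  0.005  0.964] tilt 15.3 c [ 0.4557 -0.3021  0.0951]
rect (206.6830291748047, 134.2891387939453) 88.97493743896484 [ 0.457  -0.3012  0.0955]
bar 1509 [59.3 16.1] 88.9 h 0.0359 centre [ 0.4549 -0.3014  0.1239]
{'time_s': 12.075, 'tool_pos': [0.472, -0.31, 0.223], 'tool_rot': [179.992, -0.012, 179.04], 'force': [0.754, 0.575, 0.15], 'grip_width': 0.074, 'grasp_force': 0.0, 'qpos': [-0.62, 8.607, 34.81, 96.597, -5.043, 76.385, 124.118]}
```

View pics/drop_wrist.png

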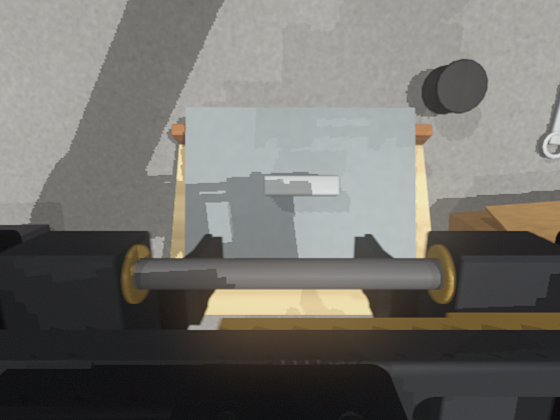

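The wrist view shows the lid fallen back squarely on the rest's ledge, bar at (302,185), now tilted only 15°. I'll regrip firmly, and level it by pressing it onto the box rim.

```bash
python3 -m jog '[{"dp":[1.75,0.85,3],"twist":0,"fingers":1},{"dp":[1.75,0.85,7],"twist":0,"fingers":1},{"dp":[1.75,0.85,10],"twist":0,"fingers":1},{"dp":[1.75,0.85,11.6],"twist":0,"fingers":1},{"dp":[1.75,0.85,11.6],"twist":0,"fingers":1},{"dp":[1.75,0.85,11.6],"twist":0,"fingers":0.5},{"dp":[1.75,0.85,11.6],"twist":0,"fingers":0.5},{"dp":[1.75,0.85,11.6],"twist":0,"fingers":0.5}]' 20;  python3 -m jog '[{"dp":[0,0,0],"twist":0,"fingers":0.5},{"dp":[0,0,-1],"twist":0,"fingers":0.5},{"dp":[0,0,-3],"twist":0,"fingers":0.5},{"dp":[0,0,-6],"twist":0,"fingers":0.5},{"dp":[0,0,-10],"twist":0,"fingers":0.5},{"dp":[0,0,-12],"twist":0,"fingers":0.5},{"dp":[0,0,-12],"twist":0,"fingers":0.5}]'; python3 - <<'E'
from h import *
c=cam('side'); n,c0,Q=lidplane(c,(.4547,-.301),lo=.1,hi=.3); lrect(n,c0,Q)
o=np.array(env.get_obs()['tool_pos'])+[0,0,.0187]; print('hold over plate',(o-c0)@n)
rel(.5267,.2885,.226,188.5)
E
```

```text
time_s: 13.08
tool_pos: [0.4553, -0.3019, 0.1084]
tool_rot: [-180.0, 0.1, 179.0]
force: [-0.3, -0.2, -0.4]
grip_width: 0.0648
grasp_force: 0.1
time_s: 13.95
tool_pos: [0.4553, -0.3029, 0.2291]
tool_rot: [-179.9, 0.2, 179.0]
force: [-0.1, -0.4, -2.4]
grip_width: 0.0598
grasp_force: 20.0
plane 5243 n [-0.264  0.01   0.964] tilt 15.3 c [ 0.4347 -0.3189  0.2094]
rect (206.59530639648438, 146.36544799804688) 88.9055404663086 [ 0.4616 -0.304   0.2166]
hold over plate 0.03046743882333376
dp [-6.19 59.18  0.12] twist -9.48976917213966 from [ 0.4546 -0.3021  0.2276] [-180.    0.  179.] z up [ 0.    -0.001 -1.   ]
```

```bash
python3 -m jog '[{"dp":[-0.2,2,0],"twist":0,"fingers":0.5},{"dp":[-0.5,6,0],"twist":0,"fingers":0.5},{"dp":[-1,11,0],"twist":-1,"fingers":0.5},{"dp":[-1.4,16,0],"twist":-2,"fingers":0.5},{"dp":[-1.9,21,0],"twist":-3,"fingers":0.5},{"dp":[-2.3,26,0],"twist":-4,"fingers":0.5},{"dp":[-2.7,30,0],"twist":-4.5,"fingers":0.5},{"dp":[-2.8,31,0],"twist":-4.5,"fingers":0.5}]' 25 | head -3; python3 - <<'E'
from h import *
rel(.5178,.2872,.228,188.5)
E
```

```text
time_s: 15.0
tool_pos: [0.487, 0.011, 0.2256]
tool_rot: [180.0, -0.2, -176.2]
dp [-4.92 27.36 -0.25] twist -4.669342474249447 from [0.487  0.011  0.2256] [ 180.    -0.2 -176.2] z up [-0.003 -0.    -1.   ]
```

```bash
python3 -m jog '[{"dp":[-0.5,3,0],"twist":-0.5,"fingers":0.5},{"dp":[-1.3,8,0],"twist":-1.5,"fingers":0.5},{"dp":[-2.2,13,0],"twist":-3,"fingers":0.5},{"dp":[-3,18,0],"twist":-4,"fingers":0.5},{"dp":[-3.8,23,0],"twist":-5,"fingers":0.5},{"dp":[-4.5,26.5,0],"twist":-5,"fingers":0.5},{"dp":[-4.7,27.7,0],"twist":-5,"fingers":0.5},{"dp":[-4.7,27.7,0],"twist":-5,"fingers":0.5}]' | head -3; python3 -m jog '[{"dp":[0,0,0],"twist":0,"fingers":0.5},{"dp":[0,0,0],"twist":0,"fingers":0.5}]' | head -4;python3 - <<'E'
from h import *
for k in('top','side'):
    c=cam(k); cv2.imwrite(f'pics/over_{k}.png',c['pixels']); n,c0,Q=lidplane(c,(.52,.287),lo=.16,hi=.3); lrect(n,c0,Q)
rel(.5178,.2872,.15,188.5)
E
```

```text
time_s: 16.0
tool_pos: [0.5177, 0.2862, 0.2263]
tool_rot: [-179.9, -0.1, -171.5]
time_s: 16.25
tool_pos: [0.5183, 0.2853, 0.2277]
tool_rot: [-180.0, 0.0, -171.6]
force: [-0.2, -0.3, -2.7]
plane 1453 n [-0.26  -0.039  0.965] tilt 15.2 c [0.5167 0.2157 0.2111]
rect (143.8501739501953, 94.09906005859375) 7.7495012283325195 [0.5336 0.2308 0.2162]
plane 2558 n [-0.264 -0.038  0.964] tilt 15.5 c [0.5115 0.2642 0.2106]
rect (146.67340087890625, 208.80630493164062) 8.675976753234863 [0.524  0.2855 0.2149]
dp [0.02 0.12 7.79] twist -0.05346698406742689 from [0.5181 0.2861 0.2279] [-180.     0.  -171.6] z up [ 0.  0. -1.]
```

View pics/over_side.png

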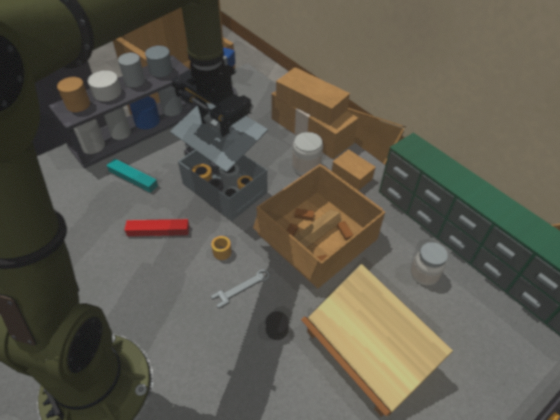

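The side view shows the lid (225,135) over the box (222,180), offcut in the carton. I lower until the near edge meets the rim.

```bash
python3 -m jog '[{"dp":[0,0.1,4],"twist":0,"fingers":0.5},{"dp":[0,0.1,7.5],"twist":0,"fingers":0.5},{"dp":[0,0.1,9.3],"twist":0,"fingers":0.5},{"dp":[0,0.1,9.8],"twist":0,"fingers":0.5},{"dp":[0,0.1,10.2],"twist":0,"fingers":0.5},{"dp":[0,0.1,10.6],"twist":0,"fingers":0.5},{"dp":[0,0.1,10.6],"twist":0,"fingers":0.5}]' 15; python3 - <<'E'
from h import *
c=cam('side'); n,c0,Q=lidplane(c,(.52,.287),lo=.085,hi=.16); lrect(n,c0,Q)
E
```

```text
time_s: 17.23
tool_pos: [0.5185, 0.2887, 0.1227]
tool_rot: [179.9, 0.1, -171.5]
force: [-0.1, -0.1, -0.9]
grip_width: 0.0596
grasp_force: 15.0
plane 2188 n [-0.246 -0.035  0.969] tilt 14.4 c [0.5101 0.2681 0.1053]
rect (146.30303955078125, 223.24783325195312) 8.697362899780273 [0.5232 0.2951 0.1096]
```

```bash
python3 -m jog '[{"dp":[-0.1,-0.1,0.25],"twist":0,"fingers":0.5},{"dp":[-0.25,-0.1,0.5],"twist":0,"fingers":0.5},{"dp":[-0.4,-0.1,0.8],"twist":0,"fingers":0.5},{"dp":[-0.5,-0.1,1.0],"twist":0,"fingers":0.5},{"dp":[-0.6,-0.1,1.2],"twist":0,"fingers":0.5},{"dp":[-0.6,-0.1,1.2],"twist":0,"fingers":0.5}]' 15; python3 - <<'E'
from h import *
c=cam('side'); n,c0,Q=lidplane(c,(.52,.287),lo=.085,hi=.16); lrect(n,c0,Q)
E
```

```text
time_s: 18.02
tool_pos: [0.5237, 0.2879, 0.1093]
tool_rot: [-180.0, -0.0, -171.5]
force: [0.1, 0.0, -0.1]
grip_width: 0.0599
grasp_force: 15.0
plane 2118 n [-0.044 -0.008  0.999] tilt 2.6 c [0.5116 0.2672 0.0948]
rect (148.51400756835938, 224.72671508789062) 8.489480972290039 [0.524  0.2944 0.0956]
```

Levelling works (2.6° left). Last few millimetres.

```bash
python3 -m jog '[{"dp":[-0.15,0,0.2],"twist":0,"fingers":0.5},{"dp":[-0.25,0,0.35],"twist":0,"fingers":0.5},{"dp":[-0.25,0,0.5],"twist":0,"fingers":0.5},{"dp":[-0.25,0,0.55],"twist":0,"fingers":0.5}]' 15; python3 - <<'E'
from h import *
c=cam('side'); n,c0,Q=lidplane(c,(.52,.287),lo=.085,hi=.16); lrect(n,c0,Q)
E
```

```text
time_s: 18.58
tool_pos: [0.525, 0.2881, 0.1061]
tool_rot: [-180.0, -0.1, -171.5]
force: [-7.8, -4.1, 14.8]
grip_width: 0.0596
grasp_force: 15.0
plane 2097 n [-0.002 -0.001  1.   ] tilt 0.1 c [0.5115 0.2695 0.0924]
rect (147.85940551757812, 219.3880157470703) 9.011841773986816 [0.5237 0.2909 0.0924]
```

```bash
python3 -m jog '[{"dp":[0.1,0,-0.3],"twist":0,"fingers":0.5},{"dp":[0.1,0,-0.3],"twist":0,"fingers":0.95},{"dp":[0.1,0,-0.3],"twist":0,"fingers":0.95},{"dp":[0.1,0,-4],"twist":0,"fingers":0.95},{"dp":[0.1,0,-9],"twist":0,"fingers":0.95},{"dp":[0.1,-4,-14],"twist":0,"fingers":0.5},{"dp":[0.1,-10,-14],"twist":0,"fingers":0.2},{"dp":[0.1,-16,-14],"twist":0,"fingers":0}]' 15; python3 - <<'E'
from h import *
for k in('side','top'):
    c=cam(k); n,c0,Q=lidplane(c,(.525,.288),lo=.085,hi=.1); lrect(n,c0,Q); bar(c,n,c0)
    # clamp points
    W=pts(c); D=W-[.5267,.2885,.09]; a=np.radians(8.5); Y=-np.sin(a)*D[...,0]+np.cos(a)*D[...,1]; X=np.cos(a)*D[...,0]+np.sin(a)*D[...,1]; Z=D[...,2]
    m=(abs(X)<.03)&(Y>.105)&(Y<.17)&(Z>.02)&(Z<.1); print('clamp',m.sum(),'X',np.percentile(X[m],[2,50,98]).round(4),'Y',np.percentile(Y[m],[2,50,98]).round(4),'Z',np.percentile(Z[m],[50,99]).round(4), 'slope',np.degrees(np.arctan2(*np.polyfit(Y[m],Z[m],1)[:1],1)))
    cv2.imwrite(f'pics/seat_{k}.png',c['pixels'])
E
```

```text
time_s: 19.62
tool_pos: [0.5498, 0.1286, 0.2451]
tool_rot: [180.0, 0.1, -171.4]
force: [0.7, 0.4, -0.9]
grip_width: 0.0605
grasp_force: 0.0
plane 2597 n [-0.003  0.001  1.   ] tilt 0.2 c [0.5225 0.2805 0.0924]
rect (148.66334533691406, 223.59776306152344) 8.619878768920898 [0.5242 0.2928 0.0924]
bar 146 [18.1 61.2] 9.2 h 0.035 centre [0.5246 0.2851 0.1204]
clamp 193 X [-0.0131 -0.0029  0.011 ] Y [0.1188 0.1308 0.1452] Z [0.0498 0.0742] slope 63.01015743670608
plane 3940 n [ 0.003 -0.003  1.   ] tilt 0.2 c [0.5174 0.2999 0.0938]
rect (146.6083526611328, 209.4188232421875) 7.658707618713379 [0.5237 0.2977 0.0938]
bar 192 [15.9 58.7] 9.2 h 0.0355 centre [0.5248 0.2869 0.1217]
clamp 226 X [-0.0119 -0.0009  0.0113] Y [0.1202 0.1328 0.1465] Z [0.0528 0.0762] slope 65.24050682200183
```

View pics/seat_top.png

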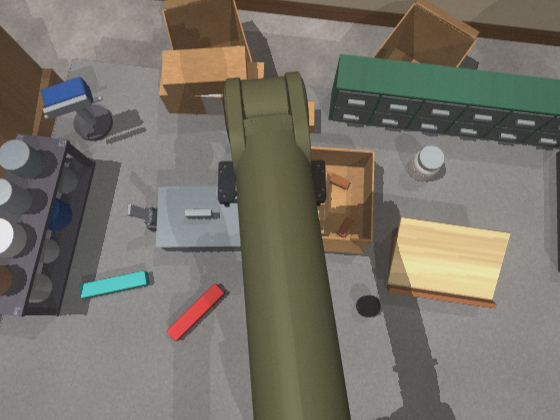

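The top view shows the lid (199,215) flush over the box, bar at (198,213), and the clamp still open at (142,212). Next: turn the tool a quarter, go outside the clamp with shut fingers.

```bash
python3 -m jog '[{"dp":[0,2,0],"twist":10,"fingers":0},{"dp":[0,4,-1],"twist":20,"fingers":0},{"dp":[0,6,-2],"twist":30,"fingers":0},{"dp":[0,8,-2],"twist":40,"fingers":0},{"dp":[0,9,-2],"twist":50,"fingers":0},{"dp":[0,10,-2],"twist":60,"fingers":0},{"dp":[0,10,-2],"twist":70,"fingers":0},{"dp":[0,10,-2],"twist":80,"fingers":0}]' 15|head -3;python3 -m jog '[{"dp":[0,0,0],"twist":10,"fingers":0},{"dp":[0,0,0],"twist":10,"fingers":0},{"dp":[0,0,0],"twist":10,"fingers":0}]'; python3 - <<'E'
from h import *
W=np.load('top0.npy')
for y0 in np.arange(.45,.6,.02):
    m=(W[...,1]>y0)&(W[...,1]<y0+.02)&(W[...,0]>.38)&(W[...,0]<.62); print(round(y0,2),np.nanmax(W[...,2][m]).round(3),end=' ')
a=np.radians(8.5)
f=lambda Y,Z,X=-.0015:(.5255+X*np.cos(a)-np.sin(a)*Y,.2875+np.cos(a)*Y+X*np.sin(a),.09+Z)
print(); rel(*f(.185,.165),98.5)
print(f(.185,.165)); st()
E
```

```text
time_s: 20.72
tool_pos: [0.5341, 0.2294, 0.2637]
tool_rot: [-180.0, 0.0, 108.2]
time_s: 21.1
tool_pos: [0.5341, 0.2291, 0.2639]
tool_rot: [-180.0, 0.0, 98.7]
force: [-0.1, -0.7, -0.4]
grip_width: 0.0004
grasp_force: 0.0
0.45 0.007 0.47 0.006 0.49 0.006 0.51 0.006 0.53 0.006 0.55 0.005 0.57 0.006 0.59 0.16 
dp [24.4  -0.05  0.89] twist 0.21110876174539328 from [0.5341 0.2291 0.2639] [-180.     0.    98.7] z up [-0. -0. -1.]
(np.float64(0.49667173514597907), np.float64(0.47024622060526017), 0.255)
{'time_s': 21.1, 'tool_pos': [0.534, 0.229, 0.264], 'tool_rot': [-179.997, 0.002, 98.711], 'force': [-0.111, -0.725, -0.379], 'grip_width': 0.0, 'grasp_force': 0.0, 'qpos': [-36.289, 8.911, 11.822, 90.176, -1.84, 81.107, -15.61]}
```

```bash
python3 -m jog '[{"dp":[5,0,0],"twist":0,"fingers":0},{"dp":[11,0,0],"twist":0,"fingers":0},{"dp":[17,0,0],"twist":0,"fingers":0},{"dp":[22,0,0],"twist":0,"fingers":0},{"dp":[24.4,0,0],"twist":0,"fingers":0},{"dp":[24.4,0,4],"twist":0,"fingers":0},{"dp":[24.4,0,9],"twist":0,"fingers":0},{"dp":[24.4,0,12.5],"twist":0,"fingers":0}]'; python3 -m jog '[{"dp":[0,0,0],"twist":0,"fingers":0},{"dp":[-1,0,0],"twist":0,"fingers":0},{"dp":[-2.5,0,0],"twist":0,"fingers":0},{"dp":[-4,0,0],"twist":0,"fingers":0},{"dp":[-5.5,0,0],"twist":0,"fingers":0},{"dp":[-7,0,0],"twist":0,"fingers":0},{"dp":[-8.5,0,0],"twist":0,"fingers":0},{"dp":[-9.7,0,0],"twist":0,"fingers":0}]'; python3 - <<'E'
from h import *
a=np.radians(8.5)
f=lambda Y,Z,X=-.0015:(.5255+X*np.cos(a)-np.sin(a)*Y,.2875+np.cos(a)*Y+X*np.sin(a),.09+Z)
rel(*f(.063,.013),98.5)
c=cam('side'); cv2.imwrite('pics/push.png',c['pixels'])
E
```

```text
time_s: 22.1
tool_pos: [0.4971, 0.4696, 0.1363]
tool_rot: [-179.9, 0.1, 98.7]
force: [0.7, 0.5, 0.4]
grip_width: 0.0002
grasp_force: 0.0
time_s: 23.1
tool_pos: [0.5124, 0.3727, 0.1388]
tool_rot: [-180.0, 0.0, 98.5]
force: [-0.4, 1.7, 1.2]
grip_width: 0.0005
grasp_force: 0.7
dp [-2.32 -0.11  3.58] twist 0.003495243657440028 from [0.5124 0.3727 0.1388] [-180.     0.    98.5] z up [-0.001 -0.001 -1.   ]
```

View pics/push.png

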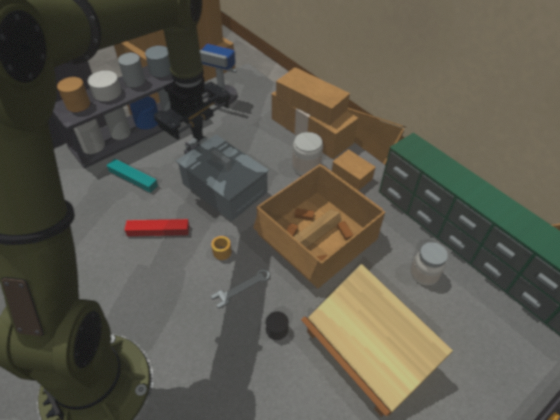

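The view shows the fingers (197,130) behind the clamp, the arm swung over past upright towards the lid (213,155); force 1.7 N. Now press it down.

```bash
python3 -m jog '[{"dp":[-0.6,-0.1,0.5],"twist":0,"fingers":0},{"dp":[-1.1,-0.1,1.1],"twist":0,"fingers":0},{"dp":[-1.5,-0.1,1.7],"twist":0,"fingers":0},{"dp":[-1.9,-0.1,2.3],"twist":0,"fingers":0},{"dp":[-2.1,-0.1,2.8],"twist":0,"fingers":0},{"dp":[-2.3,-0.1,3.3],"twist":0,"fingers":0},{"dp":[-2.3,-0.1,3.6],"twist":0,"fingers":0},{"dp":[-2.3,-0.1,3.7],"twist":0,"fingers":0}]'; python3 -m jog '[{"dp":[0,0,0.1],"twist":0,"fingers":0},{"dp":[0,0,0.2],"twist":0,"fingers":0}]'
```

```text
time_s: 24.15
tool_pos: [0.5147, 0.3509, 0.1033]
tool_rot: [-180.0, 0.0, 98.5]
force: [-3.4, -3.1, 10.5]
grip_width: 0.0004
grasp_force: 5.4
time_s: 24.4
tool_pos: [0.5148, 0.351, 0.1031]
tool_rot: [-180.0, 0.0, 98.5]
force: [-6.5, -4.0, 18.2]
grip_width: 0.0003
grasp_force: 9.6
```

```bash
python3 -m jog '[{"dp":[0,0,-2],"twist":0,"fingers":0},{"dp":[0,0,-7],"twist":0,"fingers":0},{"dp":[0,0,-13],"twist":0,"fingers":0},{"dp":[-5,0,-15],"twist":0,"fingers":0},{"dp":[-11,0,-15],"twist":0,"fingers":0},{"dp":[-17,0,-15],"twist":0,"fingers":0},{"dp":[-23,0,-15],"twist":0,"fingers":0},{"dp":[-23,0,-15],"twist":0,"fingers":0}]'|head -4; python3 - <<'E'
from h import *
for k in('side','top'):
    c=cam(k); n,c0,Q=lidplane(c,(.525,.288),lo=.085,hi=.1); bar(c,n,c0)
    W=pts(c); D=W-[.5255,.2875,.09]; a=np.radians(8.5); Y=-np.sin(a)*D[...,0]+np.cos(a)*D[...,1]; X=np.cos(a)*D[...,0]+np.sin(a)*D[...,1]; Z=D[...,2]
    m=(abs(X)<.009)&(Y>.055)&(Y<.1)&(Z>-.02)&(Z<.1); print('clamp',m.sum(),'Z',np.percentile(Z[m],[5,50,95]).round(4),'slope',np.polyfit(Y[m],Z[m],1)[0])
    cv2.imwrite(f'pics/end_{k}.png',c['pixels'])
    D=W-[.616,.0006,0]; m=(np.abs(D[...,0])<.1)&(np.abs(D[...,1])<.1)&(D[...,2]>.026)&(D[...,2]<.09); print('offcut',np.percentile(W[m],[5,50,95],axis=0).round(3).tolist())
E
```

```text
time_s: 25.4
tool_pos: [0.5502, 0.1166, 0.251]
tool_rot: [179.9, 0.1, 97.9]
force: [1.2, 0.9, 0.1]
plane 2453 n [-0.002  0.     1.   ] tilt 0.1 c [0.5224 0.2763 0.0924]
bar 141 [19.4 61.3] 9.2 h 0.0346 centre [0.5238 0.2859 0.1204]
clamp 75 Z [0.0093 0.0118 0.0151] slope -0.014580346869330381
offcut [[0.552, -0.013, 0.028], [0.615, 0.0, 0.036], [0.682, 0.08, 0.045]]
plane 3878 n [ 0.001 -0.     1.   ] tilt 0.1 c [0.5217 0.2944 0.0937]
bar 197 [15.4 59.9] 8.1 h 0.0357 centre [0.5247 0.2872 0.1217]
clamp 140 Z [0.0107 0.0136 0.0168] slope -0.03879813929166123
offcut [[0.542, -0.011, 0.028], [0.622, 0.005, 0.037], [0.683, 0.025, 0.044]]
```

View pics/end_side.png

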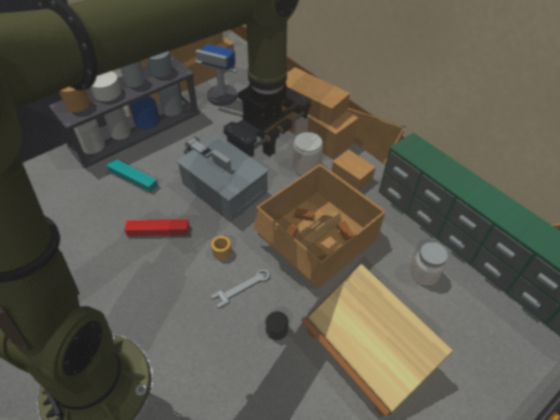

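The picture shows the lid shut (222,175), the clamp down (197,148), the offcut in the carton (320,235) and the bystanders in place.

```bash
python3 -m jog '[{"dp":[0,0,0],"twist":0,"fingers":0},{"dp":[0,0,0],"twist":0,"fingers":0}]'|head -1; python3 -c "
from cell import env
print(env.sign_off())"
```

```text
time_s: 25.75
the job is handed in; nothing more can be done
None
```

The job is handed in at 25.75 s, and my camera checks showed the offcut in the carton, the lid level and flush on the box, and the clamp arm down; the lid slipped from the grip once and fell back onto its rest, and no verdict came back.

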